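# Run a fingertip along the row of perfume testers

## Task

Check that the pumps of the five uncapped testers on the tray move freely: with closed fingertips run along the row in one low pass, beginning at the mirror's end, lightly touching each pump head in turn so that it dips a little but does not spray (it sprays at 7 mm). Go straight from each head to the next without lifting high in between, then move clear so that all the heads have sprung back. Grasp nothing, do not knock the testers or the mirror and card box, and leave the capped flasks and everything else standing where they are.

Things in the scene. Friction and masses are not known exactly. Their poses are not given: they have to be found in the camera images.
- tray: Dark wood display tray with a thin red rim, 216 x 466 mm, its long side along its own y (roughly across the robot's view, turned up to 0.4 rad). Origin: centre of its underside, on the work surface; z up. Inner floor 6 mm, rim 16 mm high. The row of five uncapped testers runs along its y, winding up to 15 mm to either side in x; flasks with caps stand loose before and behind the row.
- mirror: Small round mirror, a 90 mm disc standing upright on a thin stem and foot, 138 mm high, fixed at one end of the tray (198 mm from the tray's middle along tray y, either end). Its face looks along the row. Origin: underside of its foot, on the tray floor. It marks the end where the row begins.
- cardbox: Clear open box, 70 x 36 x 50 mm, with white scent cards standing in it, 87 mm high overall, fixed at the other end of the tray. Origin: centre of its underside.
- tester1: Tester 1 of 5, numbered from the tray's +y end to its -y end, about 62 mm apart: a rectangular 30 x 36 mm glass bottle fixed to the tray, 66 mm high to the shoulder, with a short brass collar and a bare pump head on top. Origin: centre of its underside on the tray floor.
- pump1_top (a point): Middle of the top of tester 1's pump head, 99 mm above the work surface at rest; moves with the head. The head is an aluminium button 22 mm across and 10.5 mm high, its top a flat 8 mm disc with sides sloping down about 33 degrees to its 6 mm high rim, so that a closed fingertip can glide over it a few mm below its resting top.
- pump1 (a joint): How far tester 1's pump head is pressed down, m: 0 at rest, 0.010 at the stop. Springs back by itself: 0.6 N to start it, then 0.3 N per mm. It sprays at 0.007.
- tester2: Tester 2 of 5, numbered from the tray's +y end to its -y end, about 62 mm apart: a round 36 mm glass bottle fixed to the tray, 66 mm high to the shoulder, with a short brass collar and a bare pump head on top. Origin: centre of its underside on the tray floor.
- pump2_top (a point): Middle of the top of tester 2's pump head, 99 mm above the work surface at rest; moves with the head. The head is an aluminium button 22 mm across and 10.5 mm high, its top a flat 8 mm disc with sides sloping down about 33 degrees to its 6 mm high rim, so that a closed fingertip can glide over it a few mm below its resting top.
- pump2 (a joint): How far tester 2's pump head is pressed down, m: 0 at rest, 0.010 at the stop. Springs back by itself: 0.6 N to start it, then 0.3 N per mm. It sprays at 0.007.
- tester3: Tester 3 of 5, numbered from the tray's +y end to its -y end, about 62 mm apart: a rectangular 30 x 36 mm glass bottle fixed to the tray, 66 mm high to the shoulder, with a short brass collar and a bare pump head on top. Origin: centre of its underside on the tray floor.
- pump3_top (a point): Middle of the top of tester 3's pump head, 99 mm above the work surface at rest; moves with the head. The head is an aluminium button 22 mm across and 10.5 mm high, its top a flat 8 mm disc with sides sloping down about 33 degrees to its 6 mm high rim, so that a closed fingertip can glide over it a few mm below its resting top.
- pump3 (a joint): How far tester 3's pump head is pressed down, m: 0 at rest, 0.010 at the stop. Springs back by itself: 0.6 N to start it, then 0.3 N per mm. It sprays at 0.007.
- tester4: Tester 4 of 5, numbered from the tray's +y end to its -y end, about 62 mm apart: a round 36 mm glass bottle fixed to the tray, 66 mm high to the shoulder, with a short brass collar and a bare pump head on top. Origin: centre of its underside on the tray floor.
- pump4_top (a point): Middle of the top of tester 4's pump head, 99 mm above the work surface at rest; moves with the head. The head is an aluminium button 22 mm across and 10.5 mm high, its top a flat 8 mm disc with sides sloping down about 33 degrees to its 6 mm high rim, so that a closed fingertip can glide over it a few mm below its resting top.
- pump4 (a joint): How far tester 4's pump head is pressed down, m: 0 at rest, 0.010 at the stop. Springs back by itself: 0.6 N to start it, then 0.3 N per mm. It sprays at 0.007.
- tester5: Tester 5 of 5, numbered from the tray's +y end to its -y end, about 62 mm apart: a rectangular 30 x 36 mm glass bottle fixed to the tray, 66 mm high to the shoulder, with a short brass collar and a bare pump head on top. Origin: centre of its underside on the tray floor.
- pump5_top (a point): Middle of the top of tester 5's pump head, 99 mm above the work surface at rest; moves with the head. The head is an aluminium button 22 mm across and 10.5 mm high, its top a flat 8 mm disc with sides sloping down about 33 degrees to its 6 mm high rim, so that a closed fingertip can glide over it a few mm below its resting top.
- pump5 (a joint): How far tester 5's pump head is pressed down, m: 0 at rest, 0.010 at the stop. Springs back by itself: 0.6 N to start it, then 0.3 N per mm. It sprays at 0.007.
- flask1: Bystander, loose on the tray some 68 mm before or behind its long midline: square flask 28 x 32 mm, brass ball cap, 66 mm high (below the pump heads). Origin: centre of its underside.
- flask2: Bystander, loose on the tray some 68 mm before or behind its long midline: round flask 32 mm, black cylinder cap, 66 mm high (below the pump heads). Origin: centre of its underside.
- flask3: Bystander, loose on the tray some 68 mm before or behind its long midline: round flask 32 mm, brass ball cap, 66 mm high (below the pump heads). Origin: centre of its underside.
- flask4: Bystander, loose on the tray some 68 mm before or behind its long midline: square flask 28 x 32 mm, black cylinder cap, 66 mm high (below the pump heads). Origin: centre of its underside.
- carton: Bystander: loose upright cardboard carton 60 x 45 x 110 mm, to the left of the tray. Origin: centre of its underside.
- bigbottle: Bystander: loose amber bottle, 60 mm across, 140 mm high, to the right of the tray. Origin: centre of its underside.

How it is judged (in metres and radians):
On the way, in this order (a step that is already met when the one before it is completed fails the run):
1. the first pump head, counted from the mirror, dips at least 0.8 mm (((y of mirror in the frame of tray above 0 m and value of joint pump1 above 0.0008 m) or (y of mirror in the frame of tray below 0 m and value of joint pump5 above 0.0008 m))), for 0.04 s.
2. the fingertips pass low (TCP less than 60 mm above the height of the head tops) through the gap between the first and second heads (((y of mirror in the frame of tray above 0 m and (y of the grasp point in the frame of tray between 0.082 and 0.104 m and x of the grasp point in the frame of tray between -0.06 and 0.06 m and z of the grasp point in the frame of tray below 0.159 m)) or (y of mirror in the frame of tray below 0 m and (y of the grasp point in the frame of tray between -0.104 and -0.082 m and x of the grasp point in the frame of tray between -0.06 and 0.06 m and z of the grasp point in the frame of tray below 0.159 m)))), for 0.04 s.
3. the second pump head, counted from the mirror, dips at least 0.8 mm (((y of mirror in the frame of tray above 0 m and value of joint pump2 above 0.0008 m) or (y of mirror in the frame of tray below 0 m and value of joint pump4 above 0.0008 m))), for 0.04 s.
4. the fingertips pass low (TCP less than 60 mm above the height of the head tops) through the gap between the second and third heads (((y of mirror in the frame of tray above 0 m and (y of the grasp point in the frame of tray between 0.02 and 0.042 m and x of the grasp point in the frame of tray between -0.06 and 0.06 m and z of the grasp point in the frame of tray below 0.159 m)) or (y of mirror in the frame of tray below 0 m and (y of the grasp point in the frame of tray between -0.042 and -0.02 m and x of the grasp point in the frame of tray between -0.06 and 0.06 m and z of the grasp point in the frame of tray below 0.159 m)))), for 0.04 s.
5. the third pump head, counted from the mirror, dips at least 0.8 mm (((y of mirror in the frame of tray above 0 m and value of joint pump3 above 0.0008 m) or (y of mirror in the frame of tray below 0 m and value of joint pump3 above 0.0008 m))), for 0.04 s.
6. the fingertips pass low (TCP less than 60 mm above the height of the head tops) through the gap between the third and fourth heads (((y of mirror in the frame of tray above 0 m and (y of the grasp point in the frame of tray between -0.042 and -0.02 m and x of the grasp point in the frame of tray between -0.06 and 0.06 m and z of the grasp point in the frame of tray below 0.159 m)) or (y of mirror in the frame of tray below 0 m and (y of the grasp point in the frame of tray between 0.02 and 0.042 m and x of the grasp point in the frame of tray between -0.06 and 0.06 m and z of the grasp point in the frame of tray below 0.159 m)))), for 0.04 s.
7. the fourth pump head, counted from the mirror, dips at least 0.8 mm (((y of mirror in the frame of tray above 0 m and value of joint pump4 above 0.0008 m) or (y of mirror in the frame of tray below 0 m and value of joint pump2 above 0.0008 m))), for 0.04 s.
8. the fingertips pass low (TCP less than 60 mm above the height of the head tops) through the gap between the fourth and fifth heads (((y of mirror in the frame of tray above 0 m and (y of the grasp point in the frame of tray between -0.104 and -0.082 m and x of the grasp point in the frame of tray between -0.06 and 0.06 m and z of the grasp point in the frame of tray below 0.159 m)) or (y of mirror in the frame of tray below 0 m and (y of the grasp point in the frame of tray between 0.082 and 0.104 m and x of the grasp point in the frame of tray between -0.06 and 0.06 m and z of the grasp point in the frame of tray below 0.159 m)))), for 0.04 s.
9. the fifth pump head, counted from the mirror, dips at least 0.8 mm (((y of mirror in the frame of tray above 0 m and value of joint pump5 above 0.0008 m) or (y of mirror in the frame of tray below 0 m and value of joint pump1 above 0.0008 m))), for 0.04 s.
At the end, for the whole second after the job is handed in: All five pump heads are back up (within 0.8 mm of rest), having been dipped in order from the mirror's end in one low pass; every loose bystander is upright (within 0.2 rad), within 20 mm of where it stood, and at rest (value of joint each of pump1, pump2, pump3, pump4, pump5 below 0.0008 m and distance of each of flask1, flask2, flask3, flask4, carton, bigbottle from where it was at the start of the episode below 0.02 m and angle between each of flask1, flask2, flask3, flask4, carton, bigbottle's own z axis and vertical below 0.2 rad and linear speed of each of flask1, flask2, flask3, flask4, carton, bigbottle below 0.02 m/s); the robot touches nothing.
It fails at once if a pump head is pressed 7 mm or more, so that it sprays (value of joint any of pump1, pump2, pump3, pump4, pump5 above 0.007 m).
It fails at once if a tester, the mirror or the card box is knocked with more than 15 N (contact force between any of the fingers, the arm and tester1 above 15 N or contact force between any of the fingers, the arm and tester2 above 15 N or contact force between any of the fingers, the arm and tester3 above 15 N or contact force between any of the fingers, the arm and tester4 above 15 N or contact force between any of the fingers, the arm and tester5 above 15 N or contact force between any of the fingers, the arm and mirror above 15 N or contact force between any of the fingers, the arm and cardbox above 15 N).
It fails at once if a bystander is lifted, carried, tipped or pushed more than 20 mm (not (distance of flask1 from where it was at the start of the episode below 0.02 m) or not (distance of flask2 from where it was at the start of the episode below 0.02 m) or not (distance of flask3 from where it was at the start of the episode below 0.02 m) or not (distance of flask4 from where it was at the start of the episode below 0.02 m) or not (distance of carton from where it was at the start of the episode below 0.02 m) or not (distance of bigbottle from where it was at the start of the episode below 0.02 m) or not (angle between flask1's own z axis and vertical below 0.2 rad) or not (angle between flask2's own z axis and vertical below 0.2 rad) or not (angle between flask3's own z axis and vertical below 0.2 rad) or not (angle between flask4's own z axis and vertical below 0.2 rad) or not (angle between carton's own z axis and vertical below 0.2 rad) or not (angle between bigbottle's own z axis and vertical below 0.2 rad)).
It also fails if it takes over 45 s, if anything falls off the work surface, if the arm or the gripper's body presses on something with over 40 N, if the wrist force passes 120 N, or if a joint passes its speed limit or range.

## Robot

A 6-joint arm with a two-finger parallel gripper is mounted at the origin on the work surface. World frame = base frame: x ahead of the robot, y to its left, z up, the work surface at z = 0. Lengths are in m, angles in degrees, forces in N, time in s.
With the tool pointing down it reaches from about 0.35 to 0.875 m from the base axis. Payload 4.2 kg.
Tool frame: the origin (TCP) lies between the finger pads, 19 mm behind the fingertips; this is the grasp point; z points along the fingers, y is the line along which they close (so a half turn about z gives the same grasp; the last joint's range is limited). The gripper opens to 87 mm and grips with 3 to 60 N. Pads are 19 mm wide; open, the fingers measure 117 mm over their backs; the gripper's body (75 mm by 190 mm) begins 51 mm behind the grasp point.
Start: joints at [82.197, 22.042, 0.453, 0, -68.411, -14.817], TCP at [0.24, 0.577, 0.241] pointing down, gripper open.
Joint ranges: [-179.83, 179.83], [-69.29, 118.12], [-61.27, 80.66], [-181.25, 117.63], [-171.15, -9.14], [-177.46, 177.46]. Speed limits (degrees/s): [159.86, 159.86, 180, 180, 180, 180].

## Interface

Orientations are given as a 3x3 rotation matrix whose columns are the frame's x, y, z axes.
In Python, from station import sense, eyes, r gives the robot as it stands.
- The arm moves only by the tool jog_arm, never from a script. Its argument "increments" is a list of rows, each a list of 4 numbers: the shift along the tool's x, y, z normalised to -1 to 1, where 1 is 0.02 m, then the turn about the tool's z normalised to -1 to 1, where 1 is 0.08 rad. A call has 1 to 10 rows; each row shifts and turns the commanded pose from where the row before left it, along the tool's axes as they then stand; what a row does not reach is not made up. A row lasts 1/10 s, in which the tool goes at most 50 mm and 8.59 degrees, less where a joint would pass 70% of its speed; a pose out of reach is approached as far as the arm can. A call with a number of a shift or a turn outside -1 to 1 is refused whole. A call with a gripper value outside its range is refused whole. "grip" is the finger opening in mm, from 0 to 87, set as the call begins (left out, the last holds). The fingers move at their own pace and stop on an object; the grip force is fixed at half the most. Time passes only in rows, so rows that do not move let the fingers close. It gives the time, the measured TCP pose, the force, the opening and the grip force at its end, in the units of the state.
- sense(): the state, without advancing time (a new reading comes with each control period).
- eyes.capture(name): name is "scene" or "top"; returns the picture (420x560x3 uint8, blue, green, red); there is no depth.
- eyes.get_calibration(name): a dict with "camera_matrix" (3x3 intrinsics, pixels), "R" (3x3) and "t" (3): a world point X has camera coordinates R X + t. Camera axes: x right, y down, z forward; pixel columns grow to the right and rows downward; lengths in m; the calibration is good to about 2 mm. A picture is of the moment at which its call begins. get_calibration takes no time and is no camera call.
- r.finish_job(): hands the job in; it is judged then, once.
Trained networks look in the newest picture that a camera, given by its name, has taken for a name from the list of things; names that differ only in an ending like _2 or _b are one class to them, and where a whole thing is asked for, a point or a joint stands for the part that bears it (a point fixed in the world has none). Each returns a list of dicts, best first, with "conf" (0 to 1); they miss things now and then, are a little off and sometimes report something else, mostly with a low value. They report only what shows in the picture. A call takes as long as a camera call.
- eyes.spot_in(camera, name): "centre" ([x, y, z] in m, in world coordinates, good to about 4 mm: the middle of the surface that is visible of it).
- eyes.outline_of(camera, name): "mask" (420x560 bool, what is visible of it).
The state is a dict: "time_s": time; "joints": joint angles; "joint_velocities": joint speeds; "effort": joint torques, N m; "tcp_pos": TCP position; "ee_rot": TCP orientation; "wrist_force": force on the tool from outside, world axes, zero at the start; "moment": the same for the moment, N m; "gripper_width": opening from 0.0 (shut) to 1.0 (fully open); "gripper_force": force on a finger pad.
Only numpy, scipy, OpenCV 4.12 (cv2) and the standard library are available. Lean on these libraries where they do the work, as an engineer would, in place of code of your own. Each camera call takes 0.05 s, during which the arm holds its last target. There are 200 camera calls.

## Working session

There is one attempt and no reset: what is moved stays moved. The work goes in short steps, Python scripts to look and compute and a tool call to move; the robot and the scene stay as the last step left them, time stands still between calls to the robot, and variables do not carry over. Pictures are saved under pics/ and viewed, at most 10 in all, crops included, and the job is handed in when it is done.

Besides the shell and the picture viewer there is one more tool, called after "Call:" as name(argument=value, ...) on one line, values as JSON. jog_arm: Moves the arm, as the interface text tells. Its arguments: {"type":"object","properties":{"increments":{"type":"array"},"grip":{"type":"number"}},"required":["increments"]}

```bash
mkdir -p pics; python3 - <<'E'
from station import sense, eyes, r
import cv2,numpy as np
s=sense();print(s['time_s'],s['tcp_pos'],np.round(s['ee_rot'],3).tolist(),s['gripper_width'])
for c in('scene','top'):
    im=eyes.capture(c);cv2.imwrite(f'pics/{c}0.png',im)
    k=eyes.get_calibration(c);print(c,np.round(k['camera_matrix'],1).tolist(),np.round(k['R'],3).tolist(),np.round(k['t'],3))
    for n in['tray','mirror','cardbox']+[f'pump{i}_top' for i in range(1,6)]:
        print(n,[(np.round(d['centre'],4).tolist(),round(d['conf'],2)) for d in eyes.spot_in(c,n)[:6]])
E
```

```text
0.0 [0.24013083 0.5764265  0.24015552] [[0.923, -0.385, -0.001], [-0.385, -0.923, -0.002], [0.0, 0.002, -1.0]] 1.0023274634031458
scene [[395.1, 0.0, 284.7], [0.0, 395.1, 211.8], [0.0, 0.0, 1.0]] [[0.842, 0.54, 0.011], [0.327, -0.494, -0.806], [-0.43, 0.682, -0.592]] [-0.509 -0.118  1.385]
tray [([0.5592, -0.0908, 0.0035], 0.59)]
mirror [([0.4657, -0.21, 0.0768], 0.64)]
cardbox [([0.6169, 0.15, 0.0573], 0.74)]
pump1_top [([0.5684, 0.0312, 0.0959], 0.16)]
pump2_top [([0.5153, -0.1457, 0.0554], 0.31)]
pump3_top [([0.5104, -0.1431, 0.0938], 0.55), ([0.565, -0.0305, 0.0962], 0.49)]
pump4_top [([0.4647, -0.0551, 0.0476], 0.58), ([0.5264, -0.0835, 0.0991], 0.52)]
pump5_top [([0.5099, -0.1427, 0.0934], 0.55)]
top [[454.1, 0.0, 286.7], [0.0, 454.1, 211.9], [0.0, 0.0, 1.0]] [[0.027, -1.0, 0.0], [-0.979, -0.027, -0.204], [0.204, 0.005, -0.979]] [-0.014  0.582  1.491]
tray [([0.5481, -0.0278, 0.006], 0.85)]
mirror [([0.4585, -0.2018, 0.0171], 0.49)]
cardbox [([0.6028, 0.1637, 0.0554], 0.65)]
pump1_top [([0.6875, -0.4806, 0.0922], 0.16)]
pump2_top []
pump3_top []
pump4_top [([0.5029, 0.4991, 0.1108], 0.72), ([0.5131, -0.0815, 0.0684], 0.59)]
pump5_top []
```

View pics/scene0.png

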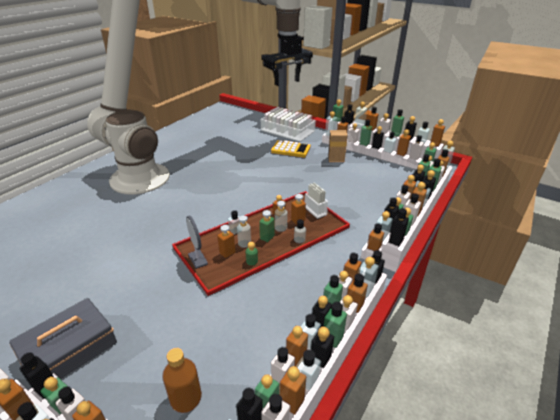

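View pics/top0.png

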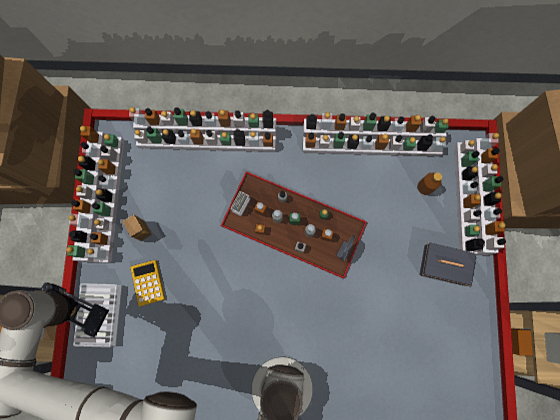

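The tray is centred near (295,225) in the top view. The mirror stands at its right end, (347,247), and the card box at its left, (240,203). The heads run from about (328,235) to (261,208). I'll enlarge this area in both views.

```bash
python3 - <<'E'
import cv2
a=cv2.imread('pics/top0.png')[165:285,215:375];cv2.imwrite('pics/topc.png',cv2.resize(a,None,fx=5,fy=5,interpolation=cv2.INTER_CUBIC))
a=cv2.imread('pics/scene0.png')[175:295,165:355];cv2.imwrite('pics/scenec.png',cv2.resize(a,None,fx=4,fy=4,interpolation=cv2.INTER_CUBIC))
E
```

```text
(no output)
```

View pics/topc.png

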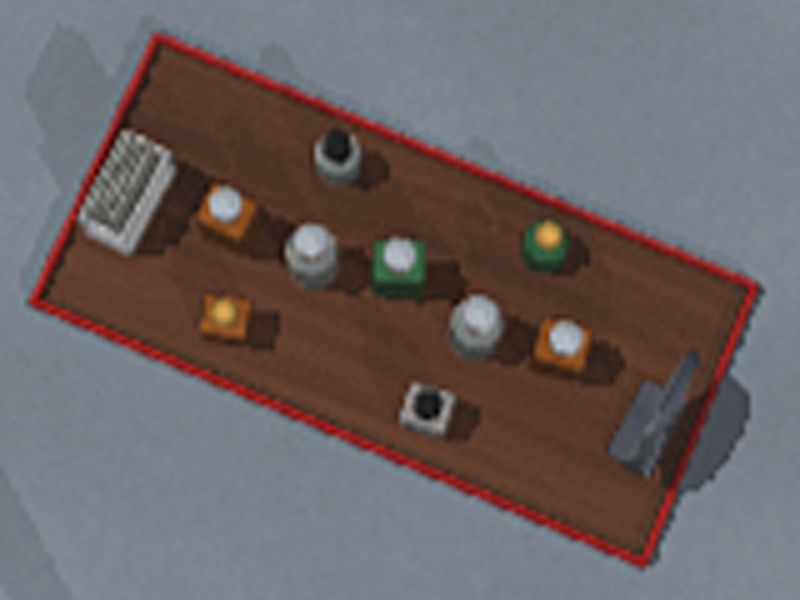

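View pics/scenec.png

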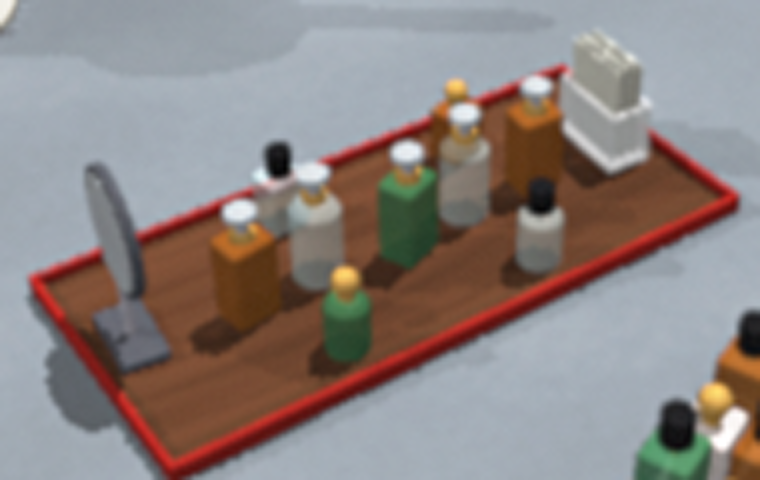

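The crops show the five aluminium heads clearly. In top-crop pixels, from the mirror end, they are (566,338), (478,314), (401,254), (311,242) and (226,204). In the scene crop they are (240,214), (313,178), (407,155), (464,118) and (536,90). Next I'll refine and triangulate them, and fit the tray from its corners.

```bash
cat > h.py <<'E'
from station import eyes
import cv2,numpy as np
K={c:eyes.get_calibration(c) for c in('top','scene')}
def P(c): k=K[c]; return np.array(k['camera_matrix'])@np.c_[k['R'],k['t']]
def ray_z(c,p,z):
    M=P(c);H=np.c_[M[:,0],M[:,1],M[:,2]*z+M[:,3]];q=np.linalg.solve(H,[*p,1]);return q[:2]/q[2]
E
python3 - <<'E'
from h import *
seeds={'top':[(566,338),(478,314),(401,254),(311,242),(226,204)],'scene':[(240,214),(313,178),(407,155),(464,118),(536,90)]}
off={'top':((215,165),5),'scene':((165,175),4)}
px={}
for c in seeds:
    im=cv2.imread(f'pics/{c}0.png').astype(float);px[c]=[]
    o,f=off[c]
    for s in seeds[c]:
        p=np.array(s)/f+o-0.4
        # weighted centroid of brightness, blue channel (glass/brass darker)
        for _ in range(5):
            y,x=np.mgrid[0:420,0:560];m=np.hypot(x-p[0],y-p[1])<5
            w=np.clip(im.min(2)-150,0,None)*m
            p0=p;p=np.array([(w*x).sum(),(w*y).sum()])/w.sum()
        px[c].append(p); print(c,np.array(s)/f+o-0.4,p.round(1),(w>0).sum())
a=np.array(px['top']).T;b=np.array(px['scene']).T
X=cv2.triangulatePoints(P('top'),P('scene'),a,b);X=(X[:3]/X[3]).T
print('tri',X.round(4).tolist())
for c in px: print(c,'z.095',[ray_z(c,p,.095).round(4).tolist() for p in px[c]])
C=np.array([(157,38),(758,288),(648,564),(33,302)])/5+[215,165]-.4
W=np.array([ray_z('top',p,.016) for p in C]);print(W.round(4).tolist(),W.mean(0))
cs=np.array([(38,281),(172,470),(735,200),(564,70)])/4+[165,175]-.4
W2=np.array([ray_z('scene',p,.016) for p in cs]);print(W2.round(4).tolist(),W2.mean(0))
for W_,(i,j,k,l) in ((W,(0,1,3,2)),(W2,(3,0,2,1))):
    d=W_[i]-W_[j]+W_[k]-W_[l];d/=np.linalg.norm(d);t=W_.mean(0)
    print('yaw',np.arctan2(-d[0],d[1]),np.linalg.norm(W_[i]-W_[j]))
    ex=np.array([d[1],-d[0]])
    for Q in X: print((ex@(Q[:2]-t)).round(4),(d@(Q[:2]-t)).round(4))
E
```

```text
top [327.8 232.2] [327.4 232.5] 24
top [310.2 227.4] [310.2 227.8] 27
top [294.8 215.4] [294.2 215.8] 24
top [276.8 213. ] [276.1 213.1] 23
top [259.8 205.4] [259.1 205.6] 24
scene [224.6 228.1] [224.5 227.2] 41
scene [242.85 219.1 ] [242.  217.3] 59
scene [266.35 213.35] [266.3 212.5] 36
scene [280.6 204.1] [280.7 202.8] 33
scene [298.6 197.1] [298.4 195.4] 48
tri [[0.5079, -0.1356, 0.0934], [0.5217, -0.0787, 0.0956], [0.5614, -0.0242, 0.0938], [0.5688, 0.0361, 0.0937], [0.5923, 0.0937, 0.0952]]
top z.095 [[0.5086, -0.1345], [0.5229, -0.0777], [0.562, -0.0235], [0.5694, 0.0368], [0.5935, 0.0946]]
scene z.095 [[0.5082, -0.1384], [0.5198, -0.0798], [0.5615, -0.0267], [0.5688, 0.0332], [0.5911, 0.0925]]
[[0.732, 0.1517], [0.5618, -0.2768], [0.3682, -0.2002], [0.538, 0.2296]] [ 0.54998725 -0.02393395]
[[0.3745, -0.2002], [0.5652, -0.2791], [0.7336, 0.1441], [0.5421, 0.2241]] [ 0.55383439 -0.02779233]
yaw -0.37719064176325523 0.46115058122137526
0.002 -0.1193
-0.0062 -0.0614
0.0107 0.0039
-0.0047 0.0627
-0.004 0.125
yaw -0.37743414258439506 0.4561913424913831
-0.0029 -0.1171
-0.0111 -0.0592
0.0057 0.0061
-0.0097 0.0649
-0.009 0.1272
```

Call:
jog_arm(increments=[[0, 0, 0, 0.97], [0, 0, 0, 0.97], [0, 0, 0, 0.97], [0, 0, 0, 0.97], [0, 0, 0, 0.97], [0, 0, 0, 0.97], [0, 0, 0, 0.97], [0, 0, 0, 0.97], [0, 0, 0, 0.97], [0, 0, 0, 0.97]], grip=0)

```text
time_s: 1.9
tcp_pos: [0.2404, 0.5769, 0.2413]
ee_rot: [[0.386, -0.922, -0.0], [-0.922, -0.386, -0.0], [-0.0, 0.0, -1.0]]
wrist_force: [-0.7, 0.3, -0.1]
gripper_width: 0.17
gripper_force: 0.0
```

Call:
jog_arm(increments=[[0, 0, 0, 0.97], [0, 0, 0, 0.97], [0, 0, 0, 0.97], [0, 0, 0, 0.97], [0, 0, 0, 0.97], [0, 0, 0, 0.97], [0, 0, 0, 0.97], [0, 0, 0, 0.97], [0, 0, 0, 0.97], [0, 0, 0, 0.7]])

```text
time_s: 2.9
tcp_pos: [0.2404, 0.5769, 0.2412]
ee_rot: [[-0.35, -0.937, 0.0], [-0.937, 0.35, -0.0], [0.0, -0.0, -1.0]]
wrist_force: [0.2, -0.4, 0.1]
gripper_width: 0.006
gripper_force: 0.0
```

Call:
jog_arm(increments=[[1, -0.9, 0, 0], [1, -0.9, 0, 0], [1, -0.9, 0, 0], [1, -0.9, 0, 0], [1, -0.9, 0, 0], [1, -0.9, 0, 0], [1, -0.9, 0, 0], [1, -0.9, 0, 0], [1, -0.9, 0, 0], [1, -0.9, 0, 0]])

```text
time_s: 3.9
tcp_pos: [0.3401, 0.3258, 0.2415]
ee_rot: [[-0.347, -0.938, 0.0], [-0.938, 0.347, 0.0], [-0.001, -0.0, -1.0]]
wrist_force: [0.5, -0.4, 0.0]
gripper_width: 0.004
gripper_force: 0.0
```

Call:
jog_arm(increments=[[1, -0.9, 0, 0], [1, -0.9, 0, 0], [1, -0.9, 0, 0], [1, -0.9, 0, 0], [1, -0.9, 0, 0], [1, -0.9, 0, 0], [1, -0.9, 0, 0], [1, -0.9, 0, 0], [1, -0.9, 0, 0], [0, 0, 0, 0]])

```text
time_s: 4.9
tcp_pos: [0.4297, 0.0999, 0.2414]
ee_rot: [[-0.35, -0.937, 0.0], [-0.937, 0.35, -0.0], [0.0, -0.0, -1.0]]
wrist_force: [-0.3, -0.0, 0.3]
gripper_width: 0.008
gripper_force: 0.0
```

Call:
jog_arm(increments=[[1, -0.8, 0, 0], [1, -0.8, 0, 0], [1, -0.8, 0, 0], [1, -0.8, 0, 0], [1, -0.8, 0, 0], [1, -0.8, 0, 0], [1, -0.8, 0, 0], [1, -0.8, 0, 0], [1, -0.8, 0, 0], [0.68, -0.6, 0, 0.2]])

```text
time_s: 5.9
tcp_pos: [0.5088, -0.1346, 0.2413]
ee_rot: [[-0.363, -0.932, 0.0], [-0.932, 0.363, -0.0], [-0.0, -0.0, -1.0]]
wrist_force: [0.2, 0.6, 0.4]
gripper_width: 0.003
gripper_force: 0.0
```

Call:
jog_arm(increments=[[0, 0, 1, 0], [0, 0, 1, 0], [0, 0, 1, 0], [0, 0, 1, 0], [0, 0, 1, 0], [0, 0, 0.7, 0], [0, 0, 0, 0], [0, 0, 0, 0]])

```text
time_s: 6.7
tcp_pos: [0.5088, -0.1335, 0.1276]
ee_rot: [[-0.361, -0.932, 0.0], [-0.932, 0.361, -0.0], [0.0, -0.0, -1.0]]
wrist_force: [-0.2, 0.2, 1.1]
gripper_width: 0.003
gripper_force: 0.0
```

```bash
python3 - <<'E'
from h import *
from station import sense
s=sense();print(s['tcp_pos'],np.round(s['ee_rot'],3).tolist(),s['wrist_force'])
a=eyes.capture('scene');b=eyes.capture('top')
a=cv2.resize(a[165:285,165:325],(800,600),interpolation=cv2.INTER_CUBIC)
cv2.imwrite('pics/pre.png',a);cv2.imwrite('pics/pret.png',b)
E
```

```text
[ 0.50881929 -0.13352854  0.1276171 ] [[-0.361, -0.932, 0.0], [-0.932, 0.361, -0.0], [0.0, -0.0, -1.0]] [-0.15195891  0.18070342  1.07050019]
```

View pics/pre.png

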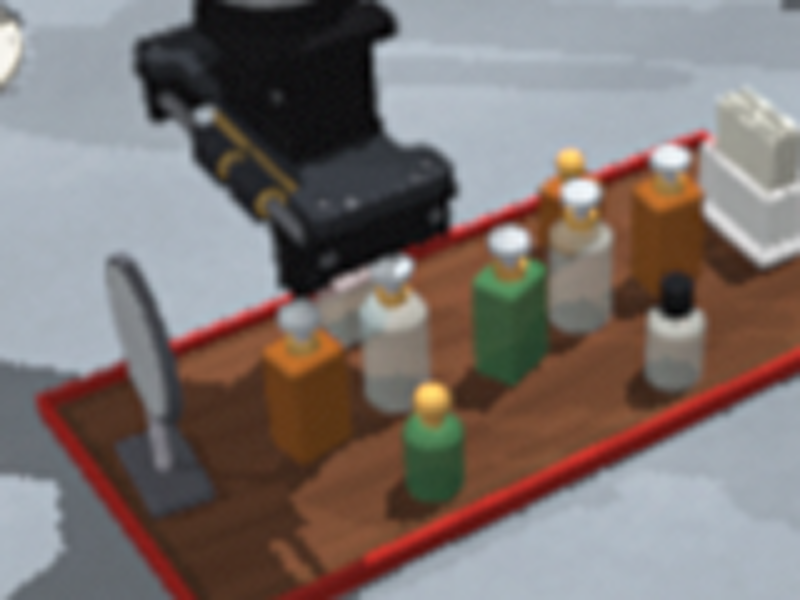

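The closed fingertips are just above the first head, at about (298,318) in the crop, and clear of the mirror at (150,350). I'll lower gently and watch the force.

Call:
jog_arm(increments=[[0.1, 0, 0.2, 0], [0, 0, 0.2, 0], [0, 0, 0.13, 0], [0, 0, 0, 0], [0, 0, 0, 0]])

```text
time_s: 7.3
tcp_pos: [0.5076, -0.1358, 0.1167]
ee_rot: [[-0.362, -0.932, -0.0], [-0.932, 0.362, -0.0], [0.0, 0.0, -1.0]]
wrist_force: [-0.7, -0.1, 1.2]
gripper_width: 0.004
gripper_force: 0.5
```

Call:
jog_arm(increments=[[0, 0, 0.08, 0], [0, 0, 0, 0], [0, 0, 0, 0]])

```text
time_s: 7.6
tcp_pos: [0.5076, -0.1358, 0.1151]
ee_rot: [[-0.362, -0.932, -0.0], [-0.932, 0.362, -0.0], [0.0, -0.0, -1.0]]
wrist_force: [-0.1, -0.3, 1.3]
gripper_width: 0.006
gripper_force: 0.7
```

```bash
python3 - <<'E'
from h import *
from station import sense
s=sense();print(s['time_s'],s['tcp_pos'],s['wrist_force'])
a=eyes.capture('scene');print(sense()['wrist_force'])
a=cv2.resize(a[195:255,195:275],(800,600),interpolation=cv2.INTER_CUBIC)
cv2.imwrite('pics/dip.png',a)
E
```

```text
7.6 [ 0.5076256  -0.13578029  0.11513727] [-0.13400786 -0.27864243  1.32197061]
[-1.33817193  0.63443744  0.94608607]
```

View pics/dip.png

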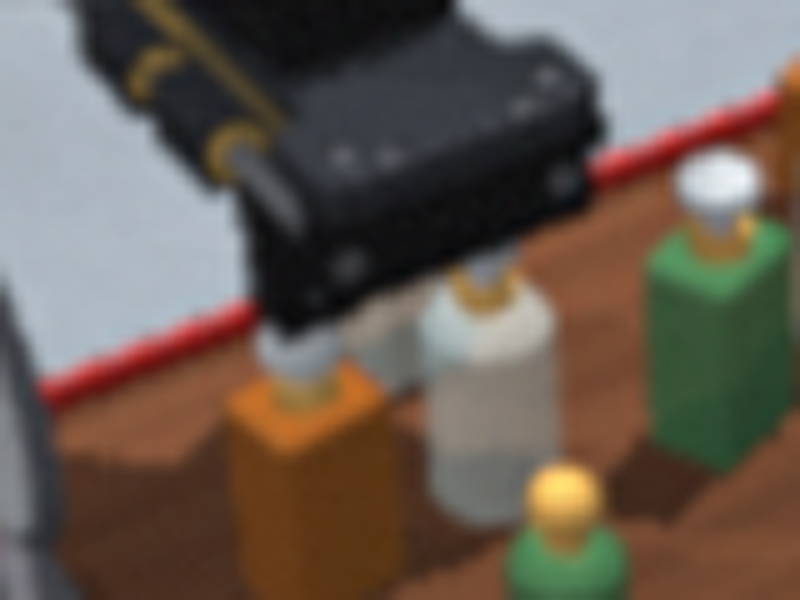

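The fingertip sits on the dipped first head, at about (300,345) in the crop, and the gripper now reports a small pad force. I'll glide on at this height.

Call:
jog_arm(increments=[[-0.3, 0.04, 0, 0], [-0.3, 0.04, 0, 0], [-0.3, 0.04, 0, 0], [-0.3, 0.04, 0, 0], [-0.3, 0.04, 0, 0], [-0.3, 0.04, 0, 0], [-0.3, 0.04, 0, 0], [-0.3, 0.04, 0, 0], [-0.3, 0.04, 0, 0], [-0.2, 0.03, 0, 0]])

```text
time_s: 8.65
tcp_pos: [0.5217, -0.0783, 0.1152]
ee_rot: [[-0.362, -0.932, 0.0], [-0.932, 0.362, -0.0], [-0.0, -0.0, -1.0]]
wrist_force: [0.2, -1.4, 1.4]
gripper_width: 0.006
gripper_force: 0.7
```

Call:
jog_arm(increments=[[0, 0, 0, 0], [0, 0, 0, 0]])

```text
time_s: 8.85
tcp_pos: [0.5217, -0.0784, 0.1152]
ee_rot: [[-0.362, -0.932, 0.001], [-0.932, 0.362, 0.001], [-0.001, -0.001, -1.0]]
wrist_force: [0.3, 1.6, 2.1]
gripper_width: 0.004
gripper_force: 0.7
```

```bash
python3 - <<'E'
from h import *
from station import sense
s=sense();print(s['time_s'],s['tcp_pos'],s['wrist_force'],s['gripper_force'])
a=eyes.capture('scene')
a=cv2.resize(a[185:245,205:285],(800,600),interpolation=cv2.INTER_CUBIC)
cv2.imwrite('pics/dip2.png',a)
E
```

```text
8.85 [ 0.52170852 -0.07840481  0.11515802] [0.33578947 1.56723495 2.10809819] 0.6879445852337085
```

View pics/dip2.png

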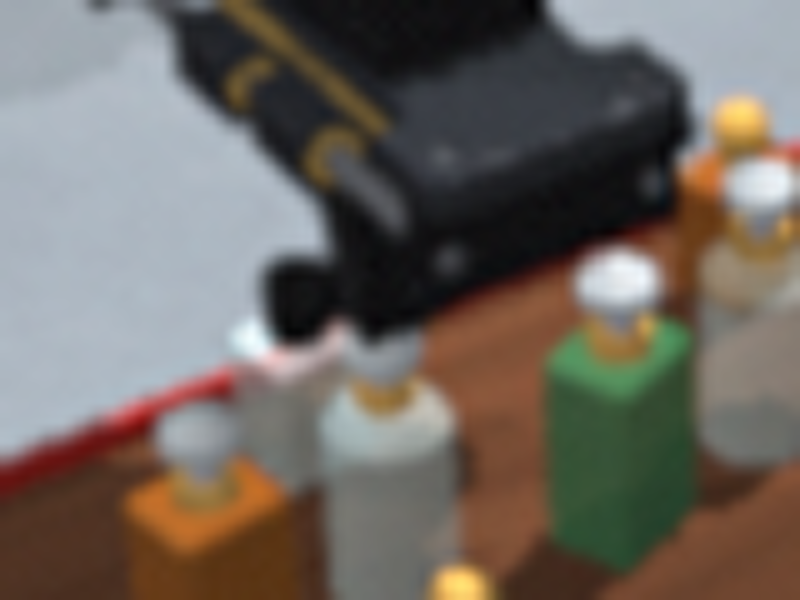

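The first head has sprung back at (200,435), and the fingertip is on the second at (385,345), dipped. I'll continue along the row.

Call:
jog_arm(increments=[[-0.33, -0.09, 0, 0], [-0.33, -0.09, 0, 0], [-0.33, -0.09, 0, 0], [-0.33, -0.09, 0, 0], [-0.33, -0.09, 0, 0], [-0.33, -0.09, 0, 0], [-0.33, -0.09, 0, 0], [-0.33, -0.09, 0, 0], [-0.33, -0.09, 0, 0], [-0.25, -0.09, 0, 0]])

```text
time_s: 9.9
tcp_pos: [0.5618, -0.0249, 0.1152]
ee_rot: [[-0.362, -0.932, 0.0], [-0.932, 0.362, -0.0], [-0.0, -0.0, -1.0]]
wrist_force: [-1.5, -0.9, 2.0]
gripper_width: 0.005
gripper_force: 0.7
```

Call:
jog_arm(increments=[[0, 0, 0, 0], [0, 0, 0, 0]])

```text
time_s: 10.1
tcp_pos: [0.5622, -0.0248, 0.1153]
ee_rot: [[-0.362, -0.932, 0.002], [-0.932, 0.362, 0.001], [-0.001, -0.001, -1.0]]
wrist_force: [0.3, 0.8, 0.6]
gripper_width: 0.004
gripper_force: 0.7
```

Call:
jog_arm(increments=[[-0.3, 0.07, 0, 0], [-0.3, 0.07, 0, 0], [-0.3, 0.07, 0, 0], [-0.3, 0.07, 0, 0], [-0.3, 0.07, 0, 0], [-0.3, 0.08, 0, 0], [-0.3, 0.08, 0, 0], [-0.3, 0.08, 0, 0], [-0.3, 0.08, 0, 0], [-0.23, 0.08, 0, 0]])

```text
time_s: 11.1
tcp_pos: [0.569, 0.0353, 0.1153]
ee_rot: [[-0.362, -0.932, 0.001], [-0.932, 0.362, 0.0], [-0.0, -0.001, -1.0]]
wrist_force: [-0.2, -1.4, 1.3]
gripper_width: 0.001
gripper_force: 0.7
```

Call:
jog_arm(increments=[[0, 0, 0, 0], [0, 0, 0, 0]])

```text
time_s: 11.3
tcp_pos: [0.569, 0.0353, 0.1152]
ee_rot: [[-0.362, -0.932, 0.001], [-0.932, 0.362, 0.001], [-0.001, -0.001, -1.0]]
wrist_force: [-0.3, 0.9, 1.0]
gripper_width: 0.005
gripper_force: 0.7
```

Call:
jog_arm(increments=[[-0.32, 0, 0, 0], [-0.32, 0, 0, 0], [-0.32, 0, 0, 0], [-0.32, 0, 0, 0], [-0.32, 0, 0, 0], [-0.32, 0, 0, 0], [-0.32, 0, 0, 0], [-0.32, 0, 0, 0], [-0.32, 0, 0, 0], [-0.25, 0, 0, 0]])

```text
time_s: 12.3
tcp_pos: [0.5917, 0.0936, 0.1153]
ee_rot: [[-0.362, -0.932, 0.001], [-0.932, 0.362, 0.0], [-0.0, -0.0, -1.0]]
wrist_force: [-0.9, -0.9, 1.1]
gripper_width: 0.006
gripper_force: 0.7
```

Call:
jog_arm(increments=[[0, 0, 0, 0], [0, 0, 0, 0]])

```text
time_s: 12.5
tcp_pos: [0.5919, 0.0938, 0.1153]
ee_rot: [[-0.362, -0.932, 0.002], [-0.932, 0.362, 0.001], [-0.002, -0.001, -1.0]]
wrist_force: [-0.6, 1.4, 1.7]
gripper_width: 0.005
gripper_force: 0.7
```

Call:
jog_arm(increments=[[0, 0, -0.5, 0], [0, 0, -1, 0], [0, 0, -1, 0], [0, 0, -1, 0], [0, 0, -1, 0], [0, 0, -1, 0], [0, 0, -0.5, 0], [0, 0, 0, 0], [0, 0, 0, 0], [0, 0, 0, 0]])

```text
time_s: 13.5
tcp_pos: [0.5906, 0.0928, 0.2337]
ee_rot: [[-0.362, -0.932, -0.003], [-0.932, 0.362, -0.001], [0.002, 0.002, -1.0]]
wrist_force: [-0.3, -0.5, 0.6]
gripper_width: 0.007
gripper_force: 0.0
```

```bash
python3 - <<'E'
from h import *
a=eyes.capture('scene')
a=cv2.resize(a[165:285,165:325],(800,600),interpolation=cv2.INTER_CUBIC)
cv2.imwrite('pics/end.png',a)
E
```

```text
(no output)
```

View pics/end.png

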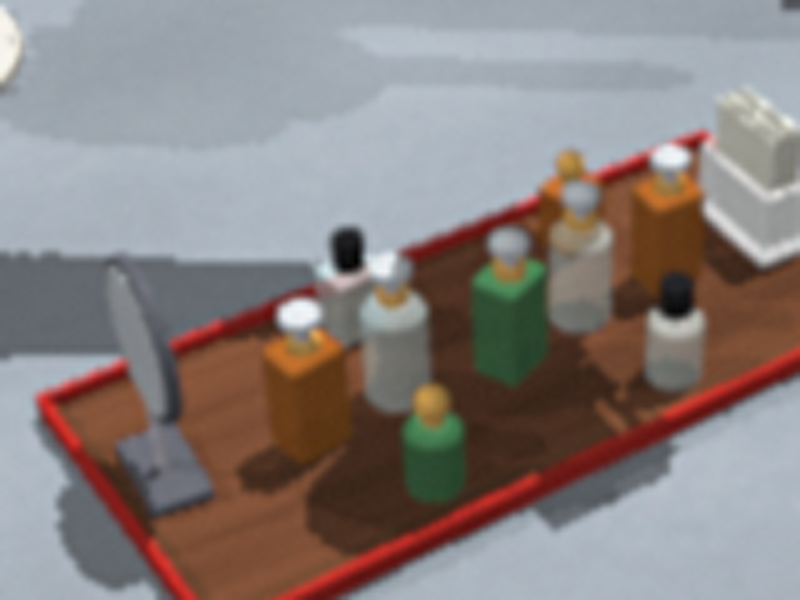

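All five heads, from (300,315) to (668,165), are back up. The flasks, mirror and card box are where they were, and the arm is clear.

```bash
python3 -c "
from station import r
print(r.finish_job())"
```

```text
the job is handed in; nothing more can be done
None
```

I touched all five pump heads in order from the mirror's end in one low pass, about 3 mm down on each by TCP height. In the last picture all five are back up and the flasks, mirror and card box are undisturbed; the job is handed in, with no verdict returned.

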